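Make up the bedside night light

TASK

Make up the bedside night light: swing its brass keeper fully open, then stack the tiles flat and square in the pocket, the white diffuser first, next every coloured bird pane there is (two to four, in any order), and the black cover on top. Then swing the keeper fully closed over the stack, and last of all press the green end of the rocker switch until it snaps down to on. Leave the books, the clock and the mug where they are.

Things in the scene. Friction and masses are not known exactly. Their poses are not given: they have to be found in the camera images.
- nightlight: The night light, fixed to the table: a brown wooden plinth 130 mm (x) by 250 mm (y) by 22 mm high. Origin under it, 5 mm to +y of its centre; x points away from the robot at yaw 0, z up. In its frame: pocket centre at (0, 70) mm, keeper pivot at (0, -20) mm, rocker switch pivot at (0, -95) mm and 36 mm high.
- pocket (a point): Centre of the pocket's floor (the yellow square on the plinth's top, 22 mm above the table). The pocket is 66 x 66 mm, square to the night light's axes, with four brass L-shaped corner guides, upright for 52 mm above the floor, then flaring outward to 62 mm. Each leg covers 12 mm of a side, so the middle 42 mm of each side are open for the fingers. Axes as those of the night light.
- keeper (a joint): Angle (rad) of the brass keeper, a 90 mm quarter-turn arm on an upright hinge. 0 = closed stop (arm to the night light's +y, knob over the pocket); 1.571 = open stop (arm to the night light's +x). It turns clockwise seen from above as it opens, with slight friction (about 0.6 N at the knob), and stays where it is left.
- keeper_knob (a point): Point on the axis of the keeper's upright red round knob, 18 mm in diameter, 90 mm from the pivot, from 98 to 126 mm above the table; this point is 112 mm above the table.
- keeper_pivot (a point): On the keeper's hinge axis (vertical), 94 mm above the table. The keeper's arm is 16 mm wide, its underside 90 mm and its top 98 mm above the table; a full stack of six tiles reaches 82 mm.
- rocker (a joint): Angle (rad) of the black rocker switch, a seesaw plate 48 mm (night light's x) by 30 mm by 8 mm thick. -0.3 = off (end with the green dot up), +0.3 = on (green end down). It snaps over its centre 0 to either stop; about 4 N down on the green dot starts it.
- rocker_green (a point): The green dot on the top face of the rocker, 17 mm from the pivot towards the night light's +x; about 45 mm above the table when off, 35 mm when on.
- diffuser: Plain white tile, the diffuser, 60 x 60 x 10 mm, lies flat, both faces alike (either may be up). Origin: centre of one face (the underside at the start).
- cover: Black tile with a brass rim and three brass bars on it, the cover, 60 x 60 x 10 mm, lies flat, both faces alike (either may be up). Origin: centre of one face (the underside at the start).
- books: Bystander: two books, 130 x 190 x 38 mm. Origin: centre of the underside.
- clock: Bystander: white alarm clock, 45 x 90 x 65 mm. Origin: centre of the underside.
- mug: Bystander: blue mug, 80 mm across, 90 mm high. Origin: centre of the underside.
- pane_red: Picture pane: red tile in a pale wooden frame with a small bird on it, 60 x 60 x 10 mm, lies flat, both faces alike (either may be up). Origin: centre of one face (the underside at the start). May be absent.
- pane_green: Picture pane: green tile in a pale wooden frame with a small bird on it, 60 x 60 x 10 mm, lies flat, both faces alike (either may be up). Origin: centre of one face (the underside at the start). May be absent.
- pane_blue: Picture pane: blue tile in a pale wooden frame with a small bird on it, 60 x 60 x 10 mm, lies flat, both faces alike (either may be up). Origin: centre of one face (the underside at the start). May be absent.
- pane_yellow: Picture pane: yellow tile in a pale wooden frame with a small bird on it, 60 x 60 x 10 mm, lies flat, both faces alike (either may be up). Origin: centre of one face (the underside at the start). May be absent.
- diffuser_mid (a point): Centre of the diffuser tile (5 mm above its underside when it lies flat).
- pane_red_mid (a point): Centre of the red pane tile (5 mm above its underside when it lies flat). May be absent.
- pane_green_mid (a point): Centre of the green pane tile (5 mm above its underside when it lies flat). May be absent.
- pane_blue_mid (a point): Centre of the blue pane tile (5 mm above its underside when it lies flat). May be absent.
- pane_yellow_mid (a point): Centre of the yellow pane tile (5 mm above its underside when it lies flat). May be absent.
- cover_mid (a point): Centre of the cover tile (5 mm above its underside when it lies flat).
There are look-alikes about, which are no part of the job. Leave any purple or turquoise look-alike of the pane_yellow alone.

How it is judged:
By the outcome, as a careful person would: the job done as asked, in the order asked, and still so for the second after the job is handed in, with the robot touching nothing.
Of pane_red, pane_green, pane_blue, pane_yellow only 2 to 4 are there at a start; the rules pass over those that are not, and their reading is None.
At some moment in a run one of diffuser, pane_red, pane_green, pane_blue, pane_yellow, cover may be knocked a few centimetres aside while the robot is not near it.
It also fails if it takes over 210 s, if anything falls off the work surface, if the arm or the gripper's body presses on something with over 40 N, if the wrist force passes 120 N, or if a joint passes its speed limit or range.

ROBOT

A 6-joint arm with a two-finger parallel gripper is mounted at the origin on the work surface. World frame = base frame: x ahead of the robot, y to its left, z up, the work surface at z = 0. Lengths are in mm, angles in rad, forces in N, time in s.
With the tool pointing down it reaches from about 275 to 750 mm from the base axis. Payload 10.2 kg.
Tool frame: the origin (TCP) lies between the finger pads; the fingertips stand 14 mm ahead of it and the grasp point (between the pads) lies 5 mm behind it (tip_reach is the distance from the TCP to the fingertips, in mm); z points along the fingers, y is the line along which they close (so a half turn about z gives the same grasp; the last joint's range is limited). The gripper opens to 85 mm and grips with 20 to 120 N. Pads are 22 mm wide; open, the fingers measure 114 mm over their backs; the gripper's body (76 mm by 85 mm) begins 54 mm behind the grasp point. The pads swing forward as they close: fully open they stand 13 mm farther back than shut.
Start: joints at [0.9, 0.313, 1.498, -0, 1.331, -0.223], TCP at [227.329, 473.236, 245.294] pointing down, gripper open.
Joint ranges: [-2.94, 2.94], [-0.97, 2.17], [0.19, 2.56], [-1.23, 4.37], [0.02, 3.11], [-2.88, 2.88]. Speed limits (rad/s): [2.39, 2.39, 3.01, 3.14, 3.14, 3.14].

INTERFACE

Orientations are given as a unit quaternion [w, x, y, z].
In Python, from rig import * gives the robot as it stands.
- The arm moves only by the tool arm_command, never from a script. Its argument "steps" is a list that holds one entry, the list of rows, each a list of 7 numbers: the opening, from 0 (shut) to 1 (fully open), then the shift along the tool's x, y, z each as a share of 0.05 m, from -1 to 1, then the turn, a rotation vector about the tool's x, y, z each as a share of 0.15 rad, from -1 to 1. A call has 1 to 8 rows; each row shifts and turns the commanded pose from where the row before left it, along the tool's axes as they then stand; what a row does not reach is not made up. A row lasts 1/8 s, in which the tool goes at most 62.5 mm and 10.7 degrees, less where a joint would pass 70% of its speed; a pose out of reach is approached as far as the arm can. A call with a number of a shift or a turn outside -1 to 1 is refused whole. A call with a gripper value outside its range is refused whole. The fingers move at their own pace and stop on an object; "squeeze" is the grip in N (left out, the last holds). Time passes only in rows, so rows that do not move let the fingers close. It gives the time, the measured TCP pose, the force, the opening and the grip force at its end, in the units of the state.
- sense(): the state, without advancing time (a new reading comes with each control period).
- capture(name): name is "scene" or "top" or "wrist"; returns the picture (384x512x3 uint8, red, green, blue); there is no depth.
- get_calibration(name): a dict with "intrinsics" (3x3 intrinsics, pixels), "rvec" (rotation vector, rad) and "tvec" (3), from world to camera coordinates, as OpenCV has them; the wrist camera has in their place "T_tool_cam" (4x4, takes a point from camera to tool coordinates, whose origin is the TCP and whose axes are the flange's). Camera axes: x right, y down, z forward; pixel columns grow to the right and rows downward; lengths in mm; the calibration is good to about 2 mm. A picture is of the moment at which its call begins: read the wrist's pose just before it. get_calibration takes no time and is no camera call.
- finish_job(): hands the job in; it is judged then, once.
The state is a dict: "time_s": time; "joints": joint angles; "dq": joint speeds; "tau": joint torques, N m; "eef_pos": TCP position; "ee_rot": TCP orientation; "force": force on the tool from outside, world axes, zero at the start; "wrist_torque": the same for the moment, N m; "grip_width": opening from 0.0 (shut) to 1.0 (fully open); "grip_force": force on a finger pad.
Only numpy, scipy, OpenCV 4.12 (cv2) and the standard library are available. Lean on these libraries where they do the work, as an engineer would, in place of code of your own. Each camera call takes 0.05 s, during which the arm holds its last target. There are 200 camera calls.

## Working session

There is one attempt and no reset: what is moved stays moved. The work goes in short steps, Python scripts to look and compute and a tool call to move; the robot and the scene stay as the last step left them, time stands still between calls to the robot, and variables do not carry over. Pictures are saved under pics/ and viewed, at most 17 in all, crops included, and the job is handed in when it is done.

Besides the shell and the picture viewer there is one more tool, called as name(argument=value, ...), one argument or row to a line, values as JSON. arm_command: Moves the arm, as the interface text tells. Its arguments: {"type":"object","properties":{"steps":{"type":"array"},"squeeze":{"type":"number"}},"required":["steps"]}

```bash
ls; mkdir -p pics; python3 - <<'E'
from rig import *
import cv2
for n in("scene","top","wrist"):
    im=capture(n); cv2.imwrite(f"pics/{n}0.png",im[:,:,::-1])
    print(n,get_calibration(n))
s=sense();print(s)
a=cv2.imread("pics/scene0.png");b=cv2.imread("pics/top0.png")
cv2.imwrite("pics/top0b.png",cv2.resize(b,(800,600),interpolation=cv2.INTER_CUBIC))
E
```

```text
pics
scene {'intrinsics': array([[408.2009699 ,   0.        , 252.94219   ],
       [  0.        , 408.2009699 , 193.19849188],
       [  0.        ,   0.        ,   1.        ]]), 'rvec': array([ 1.84368552,  1.86194175, -0.64045789]), 'tvec': array([  13.33576229, -403.89030346, 1651.31115447])}
top {'intrinsics': array([[441.09691178,   0.        , 257.41023682],
       [  0.        , 441.09691178, 194.89494082],
       [  0.        ,   0.        ,   1.        ]]), 'rvec': array([ 2.16700067, -2.2215073 ,  0.0611442 ]), 'tvec': array([  24.14294364,  559.84701733, 1379.47129242])}
wrist {'intrinsics': array([[285.41892298,   0.        , 254.87893546],
       [  0.        , 285.41892298, 193.78547319],
       [  0.        ,   0.        ,   1.        ]]), 'T_tool_cam': array([[-5.10864143e-04, -9.62176399e-01, -2.72426718e-01,
         6.83522007e+01],
       [ 9.99999793e-01, -5.97816010e-04,  2.36175140e-04,
         8.25000518e-01],
       [-3.90103200e-04, -2.72426541e-01,  9.62176505e-01,
        -1.28090649e+02],
       [ 0.00000000e+00,  0.00000000e+00,  0.00000000e+00,
         1.00000000e+00]])}
{'time_s': 0.15, 'joints': array([ 8.99579352e-01,  3.13304720e-01,  1.49825807e+00,  3.26307982e-06,
        1.33099045e+00, -2.23415220e-01]), 'dq': array([-0.00057518, -0.00189677, -0.00233586, -0.00036103,  0.00022323,
        0.00049418]), 'tau': array([ 2.90715856e-03, -4.12360561e+01, -2.59800661e+01,  9.99386174e-06,
        3.17706741e-03, -5.16146110e-05]), 'eef_pos': array([227.2212572 , 473.08443884, 244.87679739]), 'ee_rot': array([-2.09177684e-04,  2.22035163e-01,  9.75038541e-01, -4.32351116e-04]), 'force': array([ 0.10404198, -0.2742681 , -0.49966171]), 'wrist_torque': array([-0.04629768, -0.00792619, -0.02935263]), 'grip_force': 0.0, 'grip_width': 0.9996050989687798}
```

View pics/top0b.png

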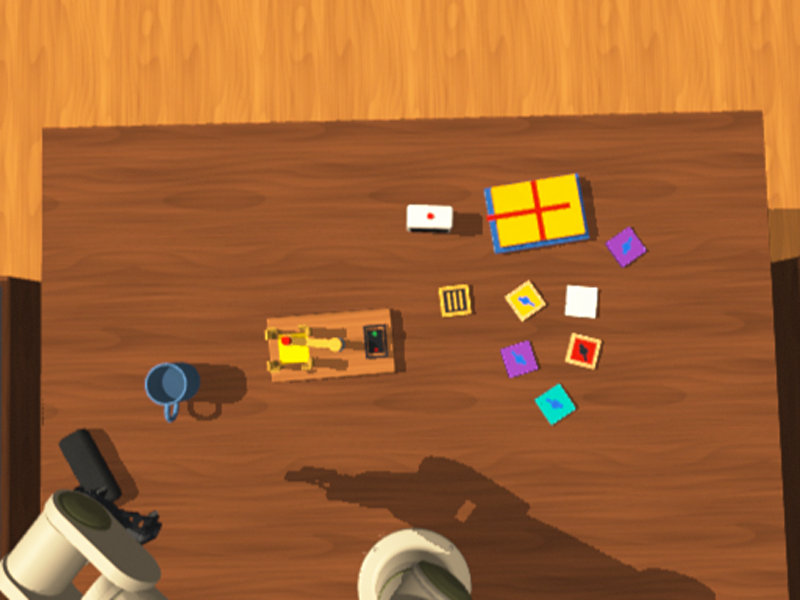

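View pics/scene0.png

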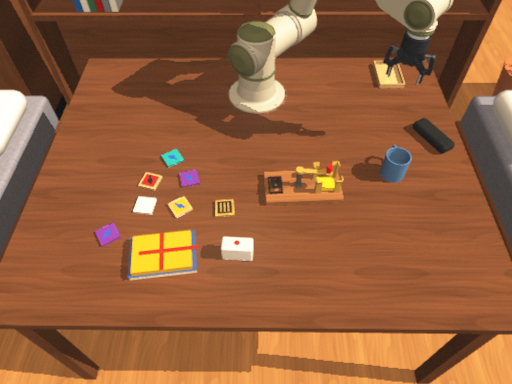

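Top view (800x600): cover (455,300), yellow pane (525,300), diffuser (581,301), red pane (583,351). The look-alikes are purple (519,358) and (626,247), and turquoise (555,404). The night light is at (335,345), with the knob at (287,341) over the pocket, so the keeper is near closed. The scene view agrees. No blue or green pane is visible, but I'll check under the arm once it moves.

```bash
cat > h.py <<'E'
from rig import *
import numpy as np, cv2
from scipy.spatial.transform import Rotation as Ro
def pose(s=None):
    s=s or sense(); w,x,y,z=s["ee_rot"]; T=np.eye(4); T[:3,:3]=Ro.from_quat([x,y,z,w]).as_matrix(); T[:3,3]=s["eef_pos"]; return T
def cam(n,T=None):
    c=get_calibration(n)
    if n=="wrist": C=(pose() if T is None else T)@c["T_tool_cam"]; R,o=C[:3,:3],C[:3,3]
    else: R=cv2.Rodrigues(c["rvec"])[0].T; o=-R@c["tvec"]
    return c["intrinsics"],R,o
def ray(c,p):
    K,R,o=c; d=R@np.linalg.solve(K,[p[0],p[1],1]); return o,d/np.linalg.norm(d)
def onz(c,p,z):
    o,d=ray(c,p); return o+d*(z-o[2])/d[2]
def proj(c,X):
    K,R,o=c; v=K@(R.T@(np.asarray(X,float)-o)); return v[:2]/v[2]
def tri(obs): # [(cam,pix),...]
    A=np.zeros((3,3));b=np.zeros(3);rs=[ray(*q) for q in obs]
    for o,d in rs: M=np.eye(3)-np.outer(d,d);A+=M;b+=M@o
    X=np.linalg.solve(A,b); return X,max(np.linalg.norm((np.eye(3)-np.outer(d,d))@(X-o)) for o,d in rs)
def shot(n,name):
    T=pose(); im=capture(n)[:,:,::-1].copy(); cv2.imwrite(f"pics/{name}.png",im); return im,cam(n,T)
HSV=dict(white=((0,0,215),(180,45,255)),yellow=((22,150,180),(34,255,255)),red=((0,170,110),(7,255,255)),green=((45,100,80),(80,255,255)),blue=((100,100,100),(125,255,255)))
def blobs(im,col,amin=30):
    lo,hi=HSV[col]; m=cv2.inRange(cv2.cvtColor(im,cv2.COLOR_BGR2HSV),lo,hi)
    n,l,st,ce=cv2.connectedComponentsWithStats(m)
    return [(ce[i].round(1),int(st[i,4]),st[i,:4]) for i in range(1,n) if st[i,4]>=amin],l
E
python3 - <<'E'
from h import *
for n in("top","scene"):
    im=cv2.imread(f"pics/{n}0.png");c=cam(n)
    for k in HSV:
        for b in blobs(im,k,10)[0]: print(n,k,b[0],b[1],onz(c,b[0],10).round(0))
ct=cam("top")
for p in [(455,300),(335,345),(287,341),(519,358)]: print(p,onz(ct,np.array(p)*.64,10).round(0))
print(pose().round(3))
E
```

```text
top white [274.2 138. ] 346 [741. -48.  10.]
top white [371.7 192.5] 356 [ 559. -353.   10.]
top white [ 37.4 332.1] 21 [149. 707.  10.]
top white [ 25.1 347. ] 40 [104. 745.  10.]
top white [240.4 364.6] 11 [34. 76. 10.]
top yellow [358.6 131.8] 849 [ 755. -318.   10.]
top yellow [327.7 125.8] 413 [ 776. -220.   10.]
top yellow [331.2 146.6] 429 [ 709. -229.   10.]
top yellow [298.5 189.6] 31 [ 574. -121.   10.]
top yellow [335.8 191.9] 191 [ 564. -239.   10.]
top yellow [283.1 194. ] 32 [561. -71.  10.]
top yellow [193.3 222.9] 359 [477. 215.  10.]
top red [339.2 134.9] 188 [ 746. -256.   10.]
top red [182.9 217.6] 19 [494. 248.  10.]
top red [373.  224.4] 156 [ 458. -353.   10.]
top green [239.1 213.2] 10 [504.  70.  10.]
top blue [344.5 149.9] 250 [ 697. -271.   10.]
top blue [312.6 128.3] 52 [ 770. -172.   10.]
top blue [400.7 157.3] 37 [ 669. -450.   10.]
top blue [335.7 192.2] 22 [ 563. -239.   10.]
top blue [332.  229.3] 40 [ 446. -223.   10.]
top blue [110.7 246.3] 342 [410. 477.  10.]
top blue [ 95.8 249.7] 23 [400. 524.  10.]
top blue [354.9 258.1] 32 [ 354. -292.   10.]
s
[... 1024 characters left out ...]
7  4.6] 34 [-685. -842.   10.]
scene blue [77.5  4.9] 60 [-682. -914.   10.]
scene blue [171.9 156.7] 18 [ 355. -293.   10.]
scene blue [188.9 177.3] 23 [ 449. -223.   10.]
scene blue [179.8 205.3] 12 [ 565. -239.   10.]
scene blue [106.5 233.3] 32 [ 671. -451.   10.]
scene blue [193.1 236.4] 34 [ 680. -185.   10.]
scene blue [193.9 259.6] 53 [ 759. -174.   10.]
(455, 300) [567. -97.  10.]
(335, 345) [482. 148.  10.]
(287, 341) [492. 245.  10.]
(519, 358) [ 446. -223.   10.]
[[-9.01000e-01  4.33000e-01 -1.00000e-03  2.27221e+02]
 [ 4.33000e-01  9.01000e-01 -1.00000e-03  4.73084e+02]
 [ 0.00000e+00 -1.00000e-03 -1.00000e+00  2.44877e+02]
 [ 0.00000e+00  0.00000e+00  0.00000e+00  1.00000e+00]]
```

arm_command(
  steps=[
    [[0.8,0,0,0,0,0,-1],[0.8,0,0,0,0,0,-1],[0.8,0,0,0,0,0,-1],[0.8,-0.6,-0.9,0,0,0,0],[0.8,-0.6,-0.9,0,0,0,0],[0.8,-0.6,-0.9,0,0,0,0],[0.8,-0.6,-0.9,0,0,0,0],[0.8,-0.6,-0.9,0,0,0,0]],
  ],
)

```text
time_s: 1.15
eef_pos: [378.5, 247.0, 245.3]
ee_rot: [0.0, -0.001, 1.0, 0.0]
force: [0.4, 1.5, -0.9]
grip_width: 0.8
grip_force: 0.0
```

arm_command(
  steps=[
    [[0.8,-0.6,-0.9,0,0,0,0],[0.8,-0.5,-0.9,0,0,0,0],[0.8,0,0,0,0,0,0],[0.8,0,0,0,0,0,0]],
  ],
)

```text
time_s: 1.65
eef_pos: [432.7, 159.0, 245.1]
ee_rot: [-0.0, -0.001, 1.0, 0.0]
force: [-0.1, 1.3, -0.4]
grip_width: 0.799
grip_force: 0.0
```

```bash
python3 - <<'E'
from h import *
print(pose().round(3))
im,c=shot("wrist","w1"); cv2.imwrite("pics/w1b.png",cv2.resize(im,(800,600),interpolation=cv2.INTER_CUBIC))
im,c=shot("top","top1"); shot("scene","scene1")
cv2.imwrite("pics/c1.png",np.hstack([cv2.resize(im[250:,:200],(400,268)),cv2.resize(cv2.imread("pics/scene1.png")[40:174,300:500],(400,268))]))
E
```

```text
[[-1.00000e+00 -2.00000e-03 -1.00000e-03  4.32669e+02]
 [-2.00000e-03  1.00000e+00  0.00000e+00  1.59047e+02]
 [ 1.00000e-03  0.00000e+00 -1.00000e+00  2.45141e+02]
 [ 0.00000e+00  0.00000e+00  0.00000e+00  1.00000e+00]]
```

View pics/w1b.png

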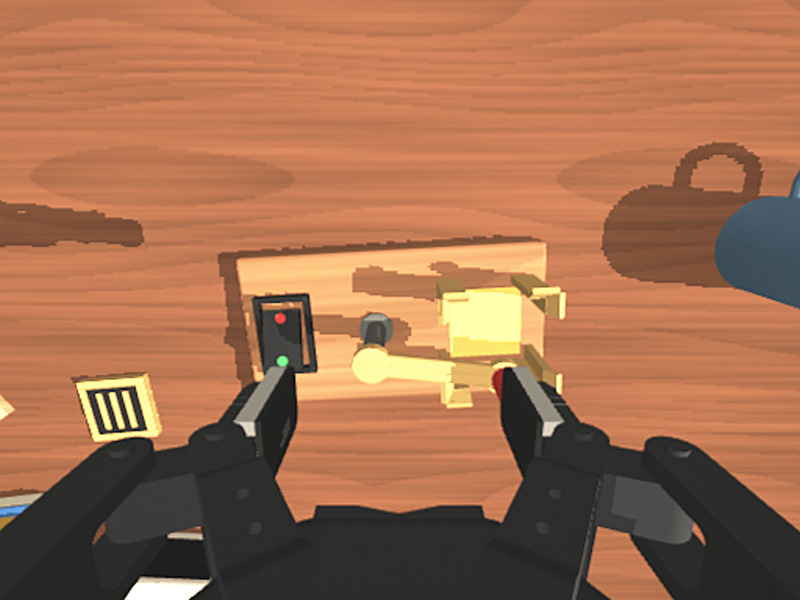

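View pics/c1.png

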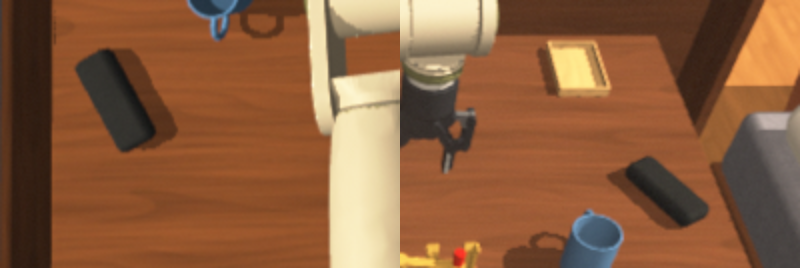

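Wrist view: rocker with its green dot at (283,361), pivot cap (370,365), keeper arm to the red knob (497,380), yellow pocket floor (485,322), cover (118,408). The corners the arm had hidden hold only an empty tray and a black case. So the panes present are yellow and red. I'll take two better wrist views for measuring.

arm_command(
  steps=[
    [[0.8,-1,0,0,0,0,0],[0.8,-0.9,0,0,0,0,0],[0.8,0,0,0,0,0,0],[0.8,0,0,0,0,0,0]],
  ],
)

```text
time_s: 2.3
eef_pos: [527.2, 159.6, 245.1]
ee_rot: [-0.0, -0.002, 1.0, 0.0]
force: [0.1, 0.0, -0.2]
grip_width: 0.799
grip_force: 0.0
```

```bash
python3 - <<'E'
from h import *
np.save("p2.npy",pose()); im,c=shot("wrist","w2"); cv2.imwrite("pics/w2b.png",cv2.resize(im[60:300,100:420],(800,600),interpolation=cv2.INTER_CUBIC))
for k in("yellow","red","green"):
    for b in blobs(im,k,8)[0]: print(k,b)
E
```

```text
yellow (array([307.9, 107.7]), 24, array([299, 107,  17,   2], dtype=int32))
yellow (array([337.3, 109.3]), 9, array([335, 106,   4,   6], dtype=int32))
yellow (array([325., 109.]), 17, array([317, 109,  17,   1], dtype=int32))
yellow (array([  5.9, 292.5]), 325, array([  0, 273,  16,  38], dtype=int32))
yellow (array([ 14.4, 322.3]), 24, array([ 11, 321,   8,   5], dtype=int32))
red (array([172.9, 125. ]), 41, array([169, 122,   8,   7], dtype=int32))
red (array([326.2, 151.9]), 111, array([321, 145,  16,  19], dtype=int32))
red (array([ 11.2, 316.4]), 150, array([  0, 312,  24,  10], dtype=int32))
green (array([174.3, 154.4]), 49, array([171, 151,   8,   8], dtype=int32))
```

View pics/w2b.png

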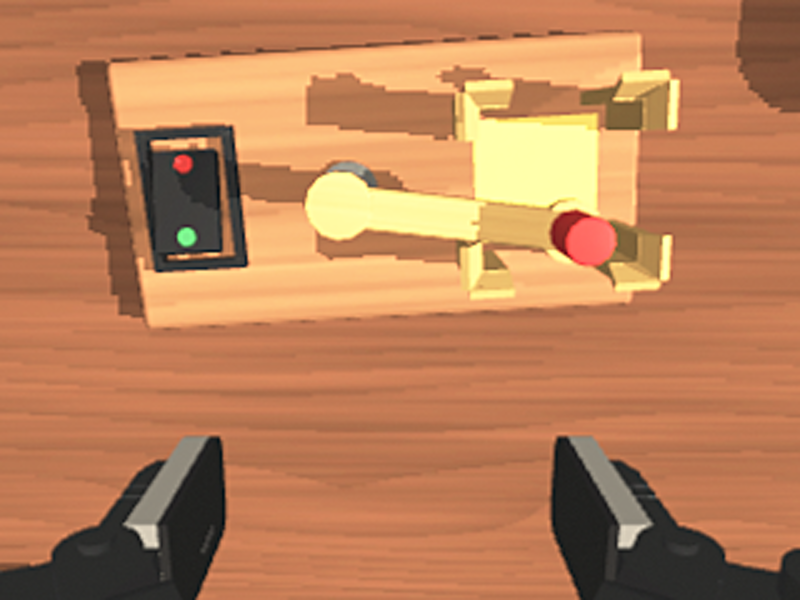

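arm_command(
  steps=[
    [[0.8,0,0.8,0,0,0,0],[0.8,0,0.8,0,0,0,0],[0.8,0,0,0,0,0,0],[0.8,0,0,0,0,0,0]],
  ],
)

```text
time_s: 2.85
eef_pos: [527.3, 238.8, 245.6]
ee_rot: [0.0, -0.001, 1.0, -0.0]
force: [0.3, -0.1, 0.3]
grip_width: 0.798
grip_force: 0.0
```

```bash
python3 - <<'E'
from h import *
np.save("p3.npy",pose()); im,c=shot("wrist","w3"); cv2.imwrite("pics/w3b.png",cv2.resize(im[60:300,50:370],(800,600),interpolation=cv2.INTER_CUBIC))
for k in("yellow","red","green"):
    for b in blobs(im,k,8)[0]: print(k,b)
E
```

```text
yellow (array([236. , 107.1]), 9, array([232, 107,   9,   2], dtype=int32))
red (array([104.4, 124.8]), 44, array([101, 122,   8,   7], dtype=int32))
red (array([243.4, 148.5]), 48, array([236, 144,  19,  17], dtype=int32))
green (array([105.6, 153.9]), 45, array([102, 151,   8,   7], dtype=int32))
```

View pics/w3b.png

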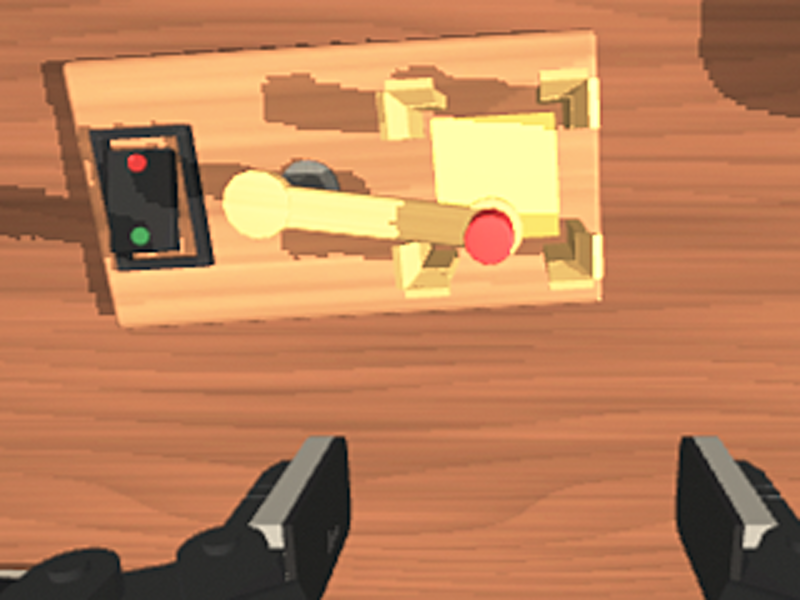

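Crops at 2.5x. In w2 the plinth corners are (110,62), (640,35), (632,303), (148,328); the knob is (590,238), the pivot cap (338,206) and the green dot (186,237). In w3 the same points are at (63,62), (596,32), (600,300), (118,325), (489,237), (257,204) and (140,235).

```bash
python3 - <<'E'
from h import *
c2=cam("wrist",np.load("p2.npy"));c3=cam("wrist",np.load("p3.npy"))
f2=lambda p:np.array(p)/2.5+[99.7,59.7]; f3=lambda p:np.array(p)/2.5+[49.7,59.7]
P=dict(TL=((110,62),(63,62)),TR=((640,35),(596,32)),BR=((632,303),(600,300)),BL=((148,328),(118,325)),knob=((590,238),(489,237)),cap=((338,206),(257,204)),green=((186,237),(140,235)),red=((182,163),(137,162)),pTL=((473,118),(432,118)),pTR=((598,114),(555,114)))
X={}
for k,(a,b) in P.items():
    x,e=tri([(c2,f2(a)),(c3,f3(b))]); X[k]=x; print(k,x.round(1),round(e,1))
# plinth pose from corners cast on z=22
C=np.array([np.mean([onz(c2,f2(P[k][0]),22),onz(c3,f3(P[k][1]),22)],0)[:2] for k in("TL","TR","BR","BL")])
print(C.round(1)); loc=np.array([[-65,120],[-65,-130],[65,-130],[65,120]],float)[[1,0,3,2]]
a=loc-loc.mean(0);b=C-C.mean(0); th=np.arctan2((a[:,0]*b[:,1]-a[:,1]*b[:,0]).sum(),(a*b).sum())
R=np.array([[np.cos(th),-np.sin(th)],[np.sin(th),np.cos(th)]]); t=C.mean(0)-R@loc.mean(0)
print("yaw",th,"origin",t.round(1)); print("res",(C-(loc@R.T+t)).round(1))
for n,l in dict(pocket=(0,70),pivot=(0,-20),green=(17,-95),open_knob=(90,-20),closed=(0,70)).items(): print(n,(R@l+t).round(1))
for n,z in(("cap",98),("knob",126),("green",45),("red",35)): print(n,onz(c2,f2(P[n][0]),z).round(1),onz(c3,f3(P[n][1]),z).round(1))
E
```

```text
TL [428.2  32.3  24.2] 0.2
TR [414.1 277.9  13.6] 0.4
BR [540.6 283.2  22.8] 0.5
BL [554.3  38.1  22.8] 0.5
knob [494.3 230.8 123.6] 0.0
cap [485.9 140.8  96.3] 0.2
green [505.2  66.8  43.8] 0.2
red [472.6  64.3  32.5] 0.0
pTL [452.2 200.4  17.9] 0.2
pTR [450.3 258.9  21.4] 0.2
[[428.   31.3]
 [415.1 276. ]
 [540.8 283.4]
 [554.5  37.8]]
yaw 0.05424524556459728 origin [484.3 162.1]
res [[ 1.5  2.5]
 [ 2.2 -2.4]
 [-1.9 -2.1]
 [-1.8  2. ]]
pocket [480.5 232. ]
pivot [485.4 142.1]
green [506.5  68.2]
open_knob [575.3 147. ]
closed [480.5 232. ]
cap [485.9 140.9  98. ] [485.5 141.4  98. ]
knob [493.9 230.1 126. ] [494.  230.8 126. ]
green [505.3  67.1  45. ] [504.8  67.4  45. ]
red [472.6  65.   35. ] [472.5  65.6  35. ]
```

Night light: yaw 0.054, origin about (484.3,161.3). Two-view heights (knob top 124, pivot 96, plinth 23) agree with the text. The keeper stands about 0.15 rad open. I'll go behind the knob with shut fingers and swing it open along the arc.

arm_command(
  steps=[
    [[0,0.57,-0.06,0,0,0,0],[0,0.57,-0.06,0,0,0,0],[0,0,0,0.6,0,0,0],[0,0,0,0.6,0,0,0],[0,0,0,0.6,0,0,0],[0,0,0,0.6,0,0,0],[0,0,0,0.16,0,0,0.63],[0,0,0,0,0,0,0]],
  ],
)

```text
time_s: 3.9
eef_pos: [470.7, 232.0, 117.1]
ee_rot: [-0.0, 0.046, 0.999, -0.0]
force: [-0.1, -1.1, 0.7]
grip_width: -0.001
grip_force: 0.0
```

arm_command(
  steps=[
    [[0,-0.28,0.04,0,0,0,1],[0,-0.28,0.04,0,0,0,1],[0,-0.27,0.04,0,0,0,1],[0,-0.27,0.04,0,0,0,1],[0,-0.27,0.04,0,0,0,1],[0,-0.27,0.04,0,0,0,1],[0,-0.27,0.04,0,0,0,1],[0,-0.27,0.04,0,0,0,1]],
  ],
)

```text
time_s: 4.9
eef_pos: [564.1, 185.4, 118.3]
ee_rot: [0.0, 0.603, 0.797, 0.001]
force: [0.5, 1.2, 0.4]
grip_width: 0.001
grip_force: 0.4
```

```bash
python3 - <<'E'
from h import *
T=pose();p=T[:2,3]-[485.6,141.3]; print(T[:3,3].round(1),"tool y ang",np.arctan2(T[1,1],T[0,1]),"r in tool",(T[:2,:2].T@p).round(1))
im,c=shot("top","t4")
for b in blobs(im,"red",8)[0]: print(b,onz(c,b[0],126).round(1))
E
```

```text
[564.1 185.4 118.3] tool y ang 0.2753089294895569 r in tool [21.1 87.6]
(array([339.2, 134.9]), 188, array([311, 115,  53,  39], dtype=int32)) [ 724.4 -233.7  126. ]
(array([275., 138.]), 9, array([274, 137,   3,   3], dtype=int32)) [719.9 -45.2 126. ]
(array([372.9, 224.4]), 157, array([365, 217,  16,  16], dtype=int32)) [ 460.3 -322.3  126. ]
```

arm_command(
  steps=[
    [[0,-0.27,0.04,0,0,0,1],[0,-0.14,0.02,0,0,0,0.45],[0,-0.06,0,0,0,0,0],[0,0,0,0,0,0,0]],
  ],
)

```text
time_s: 5.45
eef_pos: [571.4, 165.5, 118.2]
ee_rot: [-0.0, 0.684, 0.73, 0.002]
force: [1.8, 10.4, 0.4]
grip_width: 0.001
grip_force: 5.0
```

arm_command(
  steps=[
    [[0,-0.04,0,0,0,0,0],[0,0,0,0,0,0,0]],
  ],
)

```text
time_s: 5.7
eef_pos: [571.4, 165.2, 118.3]
ee_rot: [-0.001, 0.683, 0.73, 0.003]
force: [2.3, 18.4, -0.8]
grip_width: 0.002
grip_force: 9.5
```

The keeper is against its open stop: 18 N and no further motion. Next I back off and go over the tiles.

arm_command(
  steps=[
    [[0,0.3,0,0,0,0,0],[0.8,0,0,-1,0,0,0],[0.8,0,0,-1,0,0,0],[0.8,-0.9,0,-0.6,0,0,0],[0.8,-1,0,0,0,0,0],[0.8,-1,0,0,0,0,0],[0.8,-1,0,0,0,0,0],[0.8,-1,0,0,0,0,0]],
  ],
)

```text
time_s: 6.7
eef_pos: [585.2, -69.3, 247.9]
ee_rot: [0.0, 0.684, 0.729, -0.0]
force: [0.6, -0.2, -0.8]
grip_width: 0.797
grip_force: 0.0
```

arm_command(
  steps=[
    [[0.8,-1,0,0,0,0,-1],[0.8,-1,0,0,0,0,-1],[0.8,-1,0,0,0,0,-1],[0.8,0,0,0,0,0,-1],[0.8,0,0,0,0,0,-1],[0.8,0,0,0,0,0,-1],[0.8,0,0,0,0,0,-1],[0.8,0,0,0,0,0,-1]],
  ],
)

```text
time_s: 7.7
eef_pos: [616.4, -213.2, 247.8]
ee_rot: [0.0, 0.15, 0.989, -0.0]
force: [0.3, -0.1, 0.2]
grip_width: 0.801
grip_force: 0.0
```

arm_command(
  steps=[
    [[0.8,0,0,0,0,0,-1],[0.8,0,0,0,0,0,-1],[0.8,0,0,0,0,0,0],[0.8,0,0,0,0,0,0]],
  ],
)

```text
time_s: 8.2
eef_pos: [616.5, -213.3, 247.5]
ee_rot: [0.0, 0.006, 1.0, -0.0]
force: [0.1, 0.6, -0.3]
grip_width: 0.797
grip_force: 0.0
```

```bash
python3 - <<'E'
from h import *
np.save("p5.npy",pose()); print(pose().round(3)); im,c=shot("wrist","w5"); cv2.imwrite("pics/w5b.png",cv2.resize(im,(800,600),interpolation=cv2.INTER_CUBIC))
im,c=shot("top","t5")
for b in blobs(im,"red",8)[0]: print(b[0],onz(c,b[0],126).round(1))
E
```

```text
[[-1.00000e+00  1.20000e-02  0.00000e+00  6.16527e+02]
 [ 1.20000e-02  1.00000e+00 -0.00000e+00 -2.13283e+02]
 [-0.00000e+00 -0.00000e+00 -1.00000e+00  2.47528e+02]
 [ 0.00000e+00  0.00000e+00  0.00000e+00  1.00000e+00]]
[341.6 120.5] [ 766.9 -242.2  126. ]
[321.7 137.6] [ 717.7 -182.1  126. ]
[275. 138.] [719.9 -45.2 126. ]
[210.4 189.4] [573.7 146.9 126. ]
[373.  224.4] [ 460.2 -322.6  126. ]
```

View pics/w5b.png

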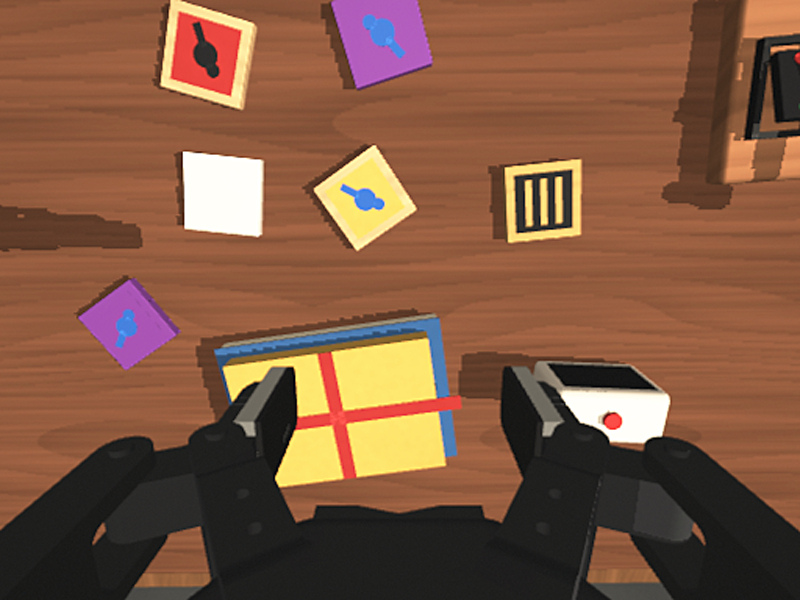

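All tiles are in view (800x600): red pane (206,53), diffuser (222,194), yellow pane (365,198), cover (543,200). The look-alikes are purple (383,40) and (128,322). I'll take a second view for heights, measuring the top-face inner squares.

arm_command(
  steps=[
    [[0.8,0.9,0,0,0,0,0],[0.8,0,-0.9,0,0,0,0],[0.8,0,-0.9,0,0,0,0],[0.8,0,0,0,0,0,0],[0.8,0,0,0,0,0,0]],
  ],
)

```text
time_s: 8.93
eef_pos: [570.7, -302.6, 247.2]
ee_rot: [-0.0, 0.005, 1.0, 0.0]
force: [-0.3, 0.4, -0.4]
grip_width: 0.801
grip_force: 0.0
```

```bash
cat >> h.py <<'E'
def tile(im,col,near,r=45):
    """inner square of the tile nearest a pixel: (centre, 4 corners)"""
    h=cv2.cvtColor(im,cv2.COLOR_BGR2HSV); H,S,V=cv2.split(h)
    m={"white":(S<40)&(V>200),"red":((H<7)|(H>175))&(S>150)&(V>120),"yellow":(H>20)&(H<35)&(S>125)&(V>150),"cover":V<70}[col].astype(np.uint8)*255
    k=np.zeros_like(m); cv2.circle(k,tuple(int(v) for v in near),r,255,-1); m&=k
    m=cv2.morphologyEx(m,cv2.MORPH_CLOSE,np.ones((7,7),np.uint8)); m=cv2.morphologyEx(m,cv2.MORPH_OPEN,np.ones((3,3),np.uint8))
    cs,_=cv2.findContours(m,cv2.RETR_EXTERNAL,cv2.CHAIN_APPROX_NONE); c=max(cs,key=cv2.contourArea)
    b=cv2.boxPoints(cv2.minAreaRect(c)); return b.mean(0),b
def tilepose(c,b,z=10):
    P=np.array([onz(c,q,z)[:2] for q in b]); e=np.roll(P,-1,0)-P; L=np.linalg.norm(e,axis=1)
    a=np.angle(np.sum(np.exp(4j*np.arctan2(e[:,1],e[:,0]))))/4; return P.mean(0),a,L
E
python3 - <<'E'
from h import *
np.save("p6.npy",pose()); im6,c6=shot("wrist","w6"); im5=cv2.imread("pics/w5.png"); c5=cam("wrist",np.load("p5.npy"))
N=dict(white=(222,194),red=(206,53),yellow=(365,198),cover=(543,200)); vis=im6.copy()
for k,p in N.items():
    p=np.array(p)*.64; x=onz(c5,p,10); n6=proj(c6,x)
    a,ba=tile(im5,k,p); b,bb=tile(im6,k,n6)
    X,e=tri([(c5,a),(c6,b)]); print(k,b.round(0),"tri",X.round(1),round(e,1))
    for c,q in((c5,ba),(c6,bb)): t=tilepose(c,q); print("   ",t[0].round(1),round(t[1],3),t[2].round(0))
    cv2.polylines(vis,[bb.astype(int)],True,(0,255,0),1)
cv2.imwrite("pics/w6b.png",cv2.resize(vis[:240,100:420],(800,600),interpolation=cv2.INTER_CUBIC))
E
```

```text
white [215. 159.] tri [ 559.6 -353.9    8.5] 0.1
    [ 560.2 -353.4] -0.095 [63. 61. 63. 64.]
    [ 560.1 -353.8] -0.13 [59. 60. 59. 62.]
red [210.  76.] tri [ 459.4 -353.9    9.5] 0.1
    [ 459.9 -353.7] -0.235 [50. 46. 50. 48.]
    [ 459.9 -353.9] -0.277 [46. 45. 47. 47.]
yellow [303. 163.] tri [ 564.9 -239.2   10.6] 0.1
    [ 565.2 -239.3] 0.589 [45. 45. 46. 46.]
    [ 565.5 -239.2] 0.6 [45. 45. 46. 46.]
cover [414. 164.] tri [569.1 -96.4  10.3] 0.2
    [569.6 -96.4] 0.032 [43. 47. 45. 47.]
    [569.4 -96.1] 0.064 [43. 46. 45. 46.]
```

View pics/w6b.png

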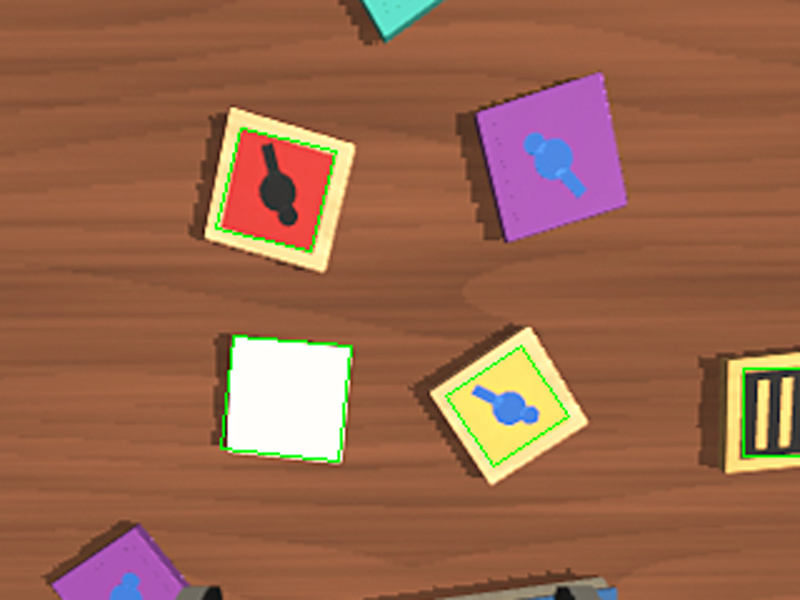

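The green outlines fit the inner faces well: red pane at crop (277,190), diffuser (290,400), yellow pane (508,407), cover at the right edge; purple and turquoise ones are excluded. Tile tops triangulate to about 10 mm. I'll pick the diffuser first.

arm_command(
  steps=[
    [[0.85,0.2,-0.51,0.4,0,0,0],[0.85,0,-0.51,0.4,0,0,0.53],[0.85,0,0,0.9,0,0,0],[0.85,0,0,0.9,0,0,0],[0.85,0,0,0.9,0,0,0],[0.85,0,0,0.64,0,0,0],[0.85,0,0,0,0,0,0]],
  ],
)

```text
time_s: 9.85
eef_pos: [559.6, -352.1, 38.4]
ee_rot: [-0.002, 0.044, 0.999, 0.001]
force: [0.2, -0.3, -1.1]
grip_width: 0.852
grip_force: 0.0
```

arm_command(
  steps=[
    [[0.85,0,0,0.2,0,0,0],[0.85,0,0,0.2,0,0,0],[0.85,0,0,0.1,0,0,0],[0.85,0,0,0,0,0,0]],
  ],
)

```text
time_s: 10.35
eef_pos: [560.1, -353.8, 15.1]
ee_rot: [-0.0, 0.045, 0.999, 0.0]
force: [0.6, 0.4, 0.2]
grip_width: 0.851
grip_force: 0.0
```

arm_command(
  steps=[
    [[0.85,0,0,0.06,0,0,0],[0.85,0,0,0.06,0,0,0],[0.85,0,0,0,0,0,0]],
  ],
)

```text
time_s: 10.72
eef_pos: [560.1, -353.7, 9.1]
ee_rot: [-0.0, 0.045, 0.999, 0.0]
force: [0.6, 0.4, -0.5]
grip_width: 0.852
grip_force: 0.0
```

```bash
python3 - <<'E'
from h import *
im,c=shot("wrist","w7"); cv2.imwrite("pics/w7b.png",cv2.resize(im[120:330,110:390],(800,600),interpolation=cv2.INTER_CUBIC)); print(sense()["eef_pos"],sense()["force"])
E
```

```text
[ 560.11839698 -353.81821119    9.22037773] [-0.64927751  0.20755278 -0.03493023]
```

View pics/w7b.png

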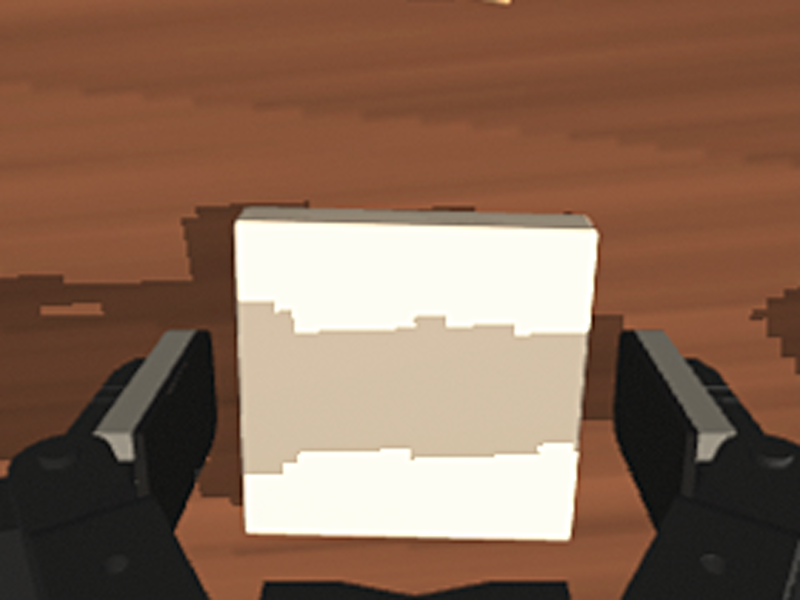

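The diffuser is centred and square between the pads (pad edges at x 213 and 617, tile 240–590). I'll grip it.

arm_command(
  steps=[
    [[0.5,0,0,0,0,0,0],[0.5,0,0,0,0,0,0],[0.5,0,0,0,0,0,0],[0.5,0,0,0,0,0,0]],
  ],
  squeeze=40,
)

```text
time_s: 11.28
eef_pos: [560.4, -354.0, 9.7]
ee_rot: [0.0, 0.045, 0.999, -0.0]
force: [-0.3, 0.3, 4.7]
grip_width: 0.692
grip_force: 43.9
```

```bash
cat >> h.py <<'E'
def yaw(T): return np.arctan2(-T[0,1],T[1,1])
def plan(x,y,z,a):
    T=pose(); d=T[:3,:3].T@(np.array([x,y,z])-T[:3,3])/50; t=-(a-yaw(T)); t=(t+np.pi)%(2*np.pi)-np.pi
    print("at",T[:3,3].round(1),"yaw",round(yaw(T),3),"shift",d.round(2),"turn",round(t/.15,2))
E
python3 - <<'E'
from h import *
plan(480.5,231.3,150,.054)
E
```

```text
at [ 560.4 -354.     9.7] yaw -0.089 shift [ 2.63 11.52 -2.81] turn -0.96
```

arm_command(
  steps=[
    [[0.5,0,0,-0.8,0,0,0],[0.5,0,0,-1,0,0,0],[0.5,0,0.5,-1,0,0,0],[0.5,0.24,1,0,0,0,0],[0.5,0.24,1,0,0,0,0],[0.5,0.24,1,0,0,0,0],[0.5,0.24,1,0,0,0,0],[0.5,0.24,1,0,0,0,0]],
  ],
)

```text
time_s: 12.28
eef_pos: [524.2, -72.9, 148.9]
ee_rot: [-0.0, 0.045, 0.999, 0.0]
force: [0.6, -0.1, -1.5]
grip_width: 0.687
grip_force: 43.7
```

arm_command(
  steps=[
    [[0.5,0.24,1,0,0,0,0],[0.5,0.24,1,0,0,0,0],[0.5,0.24,1,0,0,0,0],[0.5,0.24,1,0,0,0,0],[0.5,0.24,1,0,0,0,0],[0.5,0.24,1,0,0,0,0],[0.5,0,0,0,0,0,-0.96],[0.5,0,0,0,0,0,0]],
  ],
)

```text
time_s: 13.28
eef_pos: [479.6, 230.9, 148.9]
ee_rot: [-0.0, -0.027, 1.0, -0.0]
force: [0.1, -0.2, 0.2]
grip_width: 0.687
grip_force: 43.7
```

```bash
python3 - <<'E'
from h import *
print(sense()["grip_width"],sense()["grip_force"])
im,c=shot("wrist","w8"); cv2.imwrite("pics/w8b.png",cv2.resize(im[120:330,110:390],(800,600),interpolation=cv2.INTER_CUBIC))
plan(480.5,231.3,90,.054)
# tile centre relative to TCP: white in image, top at tip+10 ahead
g=cv2.cvtColor(im,cv2.COLOR_BGR2HSV); m=((g[:,:,1]<60)&(g[:,:,2]>140)).astype(np.uint8)
E
```

```text
0.6868921849780882 43.674001693725586
at [479.8 230.5 149. ] yaw 0.052 shift [-0.02  0.02  1.18] turn -0.01
```

View pics/w8b.png

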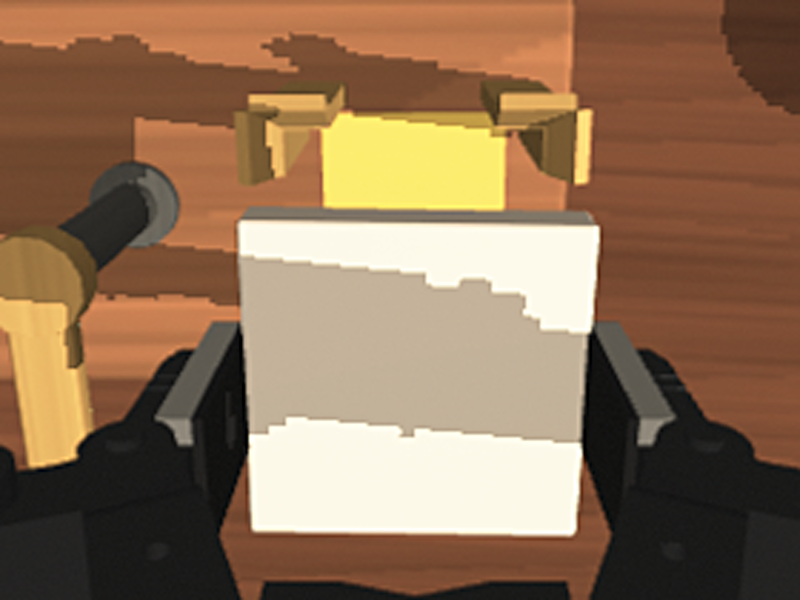

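The diffuser is held square: face corners at (242,228), (598,228), (576,533), (253,530). The guides ahead are at (250,100) to (590,110). Checking the tile's offset in the tool.

```bash
python3 - <<'E'
from h import *
Tc=get_calibration("wrist")["T_tool_cam"];K=get_calibration("wrist")["intrinsics"];c=(K,Tc[:3,:3],Tc[:3,3])
P=np.array([onz(c,np.array(p)/2.857+[109.8,119.8],-.5) for p in((242,226),(598,226),(576,533),(253,530))]);print(P.round(1),P.mean(0))
w=cam("wrist"); R=lambda l:np.array([484.3,161.3])+Ro.from_euler("z",.054).as_matrix()[:2,:2]@np.array(l)
for n,l,z in(("guide top outer L",(-38,32),84),("R",(-38,108),84),("floorL",(-33,49),22),("floorR",(-33,91),22)): print(n,((proj(w,[*R(l),z])-[109.8,119.8])*2.857).round(0))
E
```

```text
[[ 29.4 -27.8  -0.5]
 [ 29.4  30.4  -0.5]
 [-29.3  30.   -0.5]
 [-28.7 -29.1  -0.5]] [ 0.20374653  0.88072021 -0.5       ]
guide top outer L [256. 115.]
R [575. 115.]
floorL [348. 100.]
floorR [482.  99.]
```

arm_command(
  steps=[
    [[0.5,-0.01,0.01,0.5,0,0,0],[0.5,0,0,0.5,0,0,0],[0.5,0,0,0.4,0,0,0],[0.5,0,0,0.3,0,0,0],[0.5,0,0,0,0,0,0]],
  ],
)

```text
time_s: 13.95
eef_pos: [480.1, 230.7, 63.5]
ee_rot: [-0.001, -0.026, 1.0, -0.0]
force: [-0.1, -0.1, -0.9]
grip_width: 0.685
grip_force: 43.6
```

arm_command(
  steps=[
    [[0.5,0,0,0.3,0,0,0],[0.5,0,0,0.2,0,0,0],[0.5,0,0,0.09,0,0,0],[0.5,0,0,0,0,0,0]],
  ],
)

```text
time_s: 14.45
eef_pos: [480.4, 231.2, 34.6]
ee_rot: [-0.0, -0.027, 1.0, -0.0]
force: [-0.5, -0.2, -0.2]
grip_width: 0.691
grip_force: 43.7
```

arm_command(
  steps=[
    [[0.5,0,0,0.03,0,0,0],[0.8,0,0,0,0,0,0],[0.8,0,0,0,0,0,0],[0.8,0,0,-0.4,0,0,0],[0.8,0,0,-1,0,0,0],[0.8,0,0,-1,0,0,0],[0.8,0,0,-1,0,0,0],[0.8,-0.15,-0.8,-0.8,0,0,0]],
  ],
)

```text
time_s: 15.45
eef_pos: [489.9, 192.6, 245.7]
ee_rot: [0.001, -0.029, 1.0, 0.0]
force: [1.6, 0.1, 0.5]
grip_width: 0.804
grip_force: 0.0
```

arm_command(
  steps=[
    [[0.8,-0.15,-1,0,0,0,0],[0.8,-0.15,-1,0,0,0,0],[0.8,-0.15,-1,0,0,0,0],[0.8,-0.15,-1,0,0,0,0],[0.8,-0.15,-1,0,0,0,0],[0.8,-0.15,-1,0,0,0,0],[0.8,-0.15,-1,0,0,0,0],[0.8,-0.15,-1,0,0,0,0]],
  ],
)

```text
time_s: 16.45
eef_pos: [572.0, -206.1, 243.5]
ee_rot: [0.0, -0.027, 1.0, -0.0]
force: [0.4, 0.7, 0.6]
grip_width: 0.801
grip_force: 0.0
```

arm_command(
  steps=[
    [[0.8,-0.15,-0.8,0,0,0,0],[0.8,-0.15,-0.8,0,0,0,0],[0.8,0,0,0,0,0,0],[0.8,0,0,0,0,0,0]],
  ],
)

```text
time_s: 16.95
eef_pos: [591.2, -283.0, 243.3]
ee_rot: [-0.0, -0.027, 1.0, 0.0]
force: [0.1, 0.3, 0.2]
grip_width: 0.799
grip_force: 0.0
```

```bash
cat > look.py <<'E'
from h import *
import sys
im,c=shot("wrist",sys.argv[1]); N=dict(red=(460,-354),yellow=(565,-239),cover=(569,-96),white=(480.5,231.3))
print(pose()[:3,3].round(1))
for k in sys.argv[2:]:
    z=10 if k!="white" else 32
    try: q,b=tile(im,k,proj(c,[*N[k],z]),60); t=tilepose(c,b,z); print(k,t[0].round(1),round(t[1],3),t[2].round(0)); plan(*t[0],40,t[1])
    except Exception as e: print(k,"not found",e)
E
python3 look.py w9 red yellow cover
```

```text
[ 591.3 -282.6  243.5]
red [ 459.9 -353.7] -0.263 [47. 45. 47. 47.]
at [ 591.3 -282.6  243.5] yaw 0.056 shift [ 2.7  -1.28  4.07] turn 2.13
yellow [ 565.1 -239.5] 0.59 [45. 45. 46. 46.]
at [ 591.3 -282.6  243.5] yaw 0.056 shift [0.47 0.89 4.07] turn -3.56
cover [569.  -95.6] 0.124 [46. 45. 48. 45.]
at [ 591.3 -282.6  243.5] yaw 0.056 shift [0.24 3.76 4.07] turn -0.46
```

arm_command(
  steps=[
    [[0.85,0.9,-0.43,0.2,0,0,0],[0.85,0.9,-0.43,0.2,0,0,0],[0.85,0.9,-0.42,0.2,0,0,0],[0.85,0,0,0.8,0,0,1],[0.85,0,0,0.8,0,0,1],[0.85,0,0,0.8,0,0,0.13],[0.85,0,0,0.8,0,0,0],[0.85,0,0,0.27,0,0,0]],
  ],
)

```text
time_s: 18.0
eef_pos: [459.6, -353.3, 38.4]
ee_rot: [-0.001, 0.131, 0.991, 0.001]
force: [0.3, -0.8, -0.3]
grip_width: 0.854
grip_force: 0.0
```

arm_command(
  steps=[
    [[0.85,0,0,0.3,0,0,0],[0.85,0,0,0.27,0,0,0],[0.85,0,0,0,0,0,0]],
  ],
)

```text
time_s: 18.38
eef_pos: [459.8, -354.6, 10.9]
ee_rot: [-0.0, 0.132, 0.991, 0.0]
force: [0.2, -0.6, -0.2]
grip_width: 0.848
grip_force: 0.0
```

```bash
cat >> h.py <<'E'
def inhand(im,col,z):
    """tile's inner-square centre in tool coordinates, face at tool height z"""
    g=get_calibration("wrist");Tc=g["T_tool_cam"];c=(g["intrinsics"],Tc[:3,:3],Tc[:3,3])
    q,b=tile(im,col,proj(c,[0,0,z]),75); t=tilepose(c,b,z); print(col,"in tool",t[0].round(1),round(t[1],3),t[2].round(0))
E
python3 -c "
from h import *
im,c=shot('wrist','w10');T=pose();print(T[:3,3].round(1));inhand(im,'red',T[2,3]-10)"
```

```text
[ 460.1 -354.9   11.5]
red in tool [-0.2  1. ] 0.017 [46. 45. 46. 49.]
```

arm_command(
  steps=[
    [[0.5,0,0,0,0,0,0],[0.5,0,0,0,0,0,0],[0.5,0,0,0,0,0,0],[0.5,0,0,0,0,0,0],[0.5,0,0,-0.8,0,0,0],[0.5,0,0,-1,0,0,0],[0.5,0,0,-1,0,0,0],[0.5,0.13,0.57,0,0,0,0]],
  ],
)

```text
time_s: 19.42
eef_pos: [462.1, -327.5, 155.2]
ee_rot: [0.003, 0.133, 0.991, -0.003]
force: [-0.3, 1.2, -1.6]
grip_width: 0.684
grip_force: 43.6
```

arm_command(
  steps=[
    [[0.5,0.23,0.98,0,0,0,0],[0.5,0.23,0.98,0,0,0,0],[0.5,0.23,0.98,0,0,0,0],[0.5,0.23,0.98,0,0,0,0],[0.5,0.23,0.98,0,0,0,0],[0.5,0.23,0.98,0,0,0,0],[0.5,0.23,0.98,0,0,0,0],[0.5,0.23,0.98,0,0,0,0]],
  ],
)

```text
time_s: 20.42
eef_pos: [474.7, 78.4, 151.5]
ee_rot: [0.0, 0.132, 0.991, 0.0]
force: [0.9, -0.9, -0.1]
grip_width: 0.687
grip_force: 43.6
```

arm_command(
  steps=[
    [[0.5,0.23,0.98,0,0,0,0],[0.5,0.23,0.98,0,0,0,0],[0.5,0.23,0.98,0,0,0,0],[0.5,0,0,0,0,0,-1],[0.5,0,0,0,0,0,-1],[0.5,0,0,0,0,0,-0.13],[0.5,0,0,0,0,0,0]],
  ],
)

```text
time_s: 21.3
eef_pos: [480.1, 227.6, 151.3]
ee_rot: [-0.0, -0.026, 1.0, 0.0]
force: [-0.7, -0.7, -0.8]
grip_width: 0.691
grip_force: 43.6
```

```bash
python3 -c "
from h import *
im,c=shot('wrist','w11');inhand(im,'red',0);plan(480.4,231.2,44,.054)"
```

```text
red in tool [1.9 0.7] 0.0 [44. 45. 48. 45.]
at [480.1 227.6 151.3] yaw 0.052 shift [-0.01  0.07  2.15] turn -0.01
```

arm_command(
  steps=[
    [[0.5,-0.03,0.07,0.5,0,0,0],[0.5,0,0,0.5,0,0,0],[0.5,0,0,0.4,0,0,0],[0.5,0,0,0.3,0,0,0],[0.5,0,0,0.25,0,0,0],[0.5,0,0,0.18,0,0,0],[0.5,0,0,0,0,0,0]],
  ],
)

```text
time_s: 22.22
eef_pos: [481.5, 231.3, 44.6]
ee_rot: [-0.0, -0.027, 1.0, -0.0]
force: [0.3, 0.2, -1.2]
grip_width: 0.688
grip_force: 45.1
```

arm_command(
  steps=[
    [[0.5,0,0,0.02,0,0,0],[0.5,0,0,0,0,0,0]],
  ],
)

```text
time_s: 22.48
eef_pos: [481.5, 231.3, 44.0]
ee_rot: [0.0, -0.027, 1.0, 0.0]
force: [0.5, 0.2, -0.6]
grip_width: 0.685
grip_force: 45.1
```

arm_command(
  steps=[
    [[0.8,0,0,0,0,0,0],[0.8,0,0,0,0,0,0],[0.8,0,0,-0.4,0,0,0],[0.8,0,0,-1,0,0,0],[0.8,0,0,-1,0,0,0],[0.8,-0.6,0,-1,0,0,0],[0.8,-0.6,0,-0.6,0,0,0],[0.8,0,0,0,0,0,0]],
  ],
)

```text
time_s: 23.48
eef_pos: [543.0, 234.5, 245.6]
ee_rot: [0.002, -0.027, 1.0, 0.0]
force: [0.0, -0.0, -0.2]
grip_width: 0.803
grip_force: 0.0
```

```bash
python3 -c "
from h import *
im,c=shot('wrist','w12');print(pose()[:3,3].round(1));q,b=tile(im,'red',proj(c,[480.5,231.3,42]),40);t=tilepose(c,b,42);print(t)
x,y=proj(c,[480.5,231.3,42]).astype(int);cv2.imwrite('pics/w12b.png',cv2.resize(im[y-60:y+60,x-80:x+80],(800,600),interpolation=cv2.INTER_CUBIC))"
```

```text
[541.5 234.5 243.7]
(array([481.26608699, 231.91053122]), np.float64(0.05359405118854884), array([44.03194993, 44.47486782, 45.75620905, 44.47004773]))
```

View pics/w12b.png

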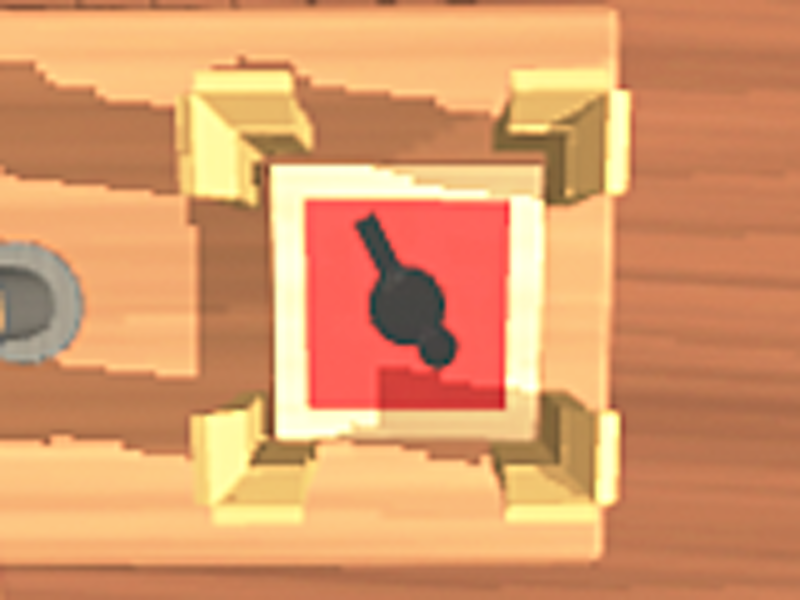

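The red pane is seated square inside the guides: centre (407,305) in the crop, yaw 0.054. On to the yellow pane.

arm_command(
  steps=[
    [[0.8,-0.06,-1,0,0,0,0],[0.8,-0.06,-1,0,0,0,0],[0.8,-0.06,-1,0,0,0,0],[0.8,-0.06,-1,0,0,0,0],[0.8,-0.06,-1,0,0,0,0],[0.8,-0.06,-1,0,0,0,0],[0.8,-0.06,-1,0,0,0,0],[0.8,-0.06,-1,0,0,0,0]],
  ],
)

```text
time_s: 24.52
eef_pos: [586.2, -164.4, 242.3]
ee_rot: [-0.001, -0.028, 1.0, 0.001]
force: [0.8, 0.3, -0.1]
grip_width: 0.798
grip_force: 0.0
```

arm_command(
  steps=[
    [[0.8,-0.05,-0.7,0,0,0,0],[0.8,0,0,0,0,0,0],[0.8,0,0,0,0,0,0]],
  ],
)

```text
time_s: 24.9
eef_pos: [591.1, -197.1, 242.9]
ee_rot: [-0.001, -0.028, 1.0, 0.001]
force: [0.5, -0.0, 0.2]
grip_width: 0.799
grip_force: 0.0
```

```bash
python3 look.py w13 yellow cover
```

```text
[ 591.3 -196.9  243.3]
yellow [ 565.4 -239.3] 0.588 [44. 44. 46. 45.]
at [ 591.3 -196.9  243.3] yaw 0.056 shift [ 0.56 -0.82  4.07] turn -3.54
cover [569.4 -96.5] 0.092 [44. 45. 45. 44.]
at [ 591.3 -196.9  243.3] yaw 0.056 shift [0.32 2.03 4.07] turn -0.24
```

arm_command(
  steps=[
    [[0.85,0.28,-0.41,0.7,0,0,0],[0.85,0.28,-0.41,0.7,0,0,0],[0.85,0,0,0.7,0,0,-1],[0.85,0,0,0.7,0,0,-1],[0.85,0,0,0.7,0,0,-1],[0.85,0,0,0.57,0,0,-0.54],[0.85,0,0,0,0,0,0]],
  ],
)

```text
time_s: 25.82
eef_pos: [565.0, -239.0, 38.7]
ee_rot: [-0.001, -0.289, 0.957, 0.002]
force: [0.4, 0.7, 0.2]
grip_width: 0.849
grip_force: 0.0
```

arm_command(
  steps=[
    [[0.85,0,0,0.3,0,0,0],[0.85,0,0,0.27,0,0,0],[0.85,0,0,0,0,0,0]],
  ],
)

```text
time_s: 26.2
eef_pos: [565.4, -240.5, 10.9]
ee_rot: [-0.001, -0.288, 0.957, 0.001]
force: [-0.4, -0.5, 0.9]
grip_width: 0.85
grip_force: 0.0
```

```bash
python3 -c "
from h import *
im,c=shot('wrist','w14');T=pose();inhand(im,'yellow',T[2,3]-10);plan(481,231.3,150,.054)"
```

```text
yellow in tool [10.9  1.1] -0.001 [46. 22. 48. 22.]
at [ 565.8 -240.7   11.6] yaw 0.585 shift [-3.8   8.81 -2.76] turn 3.54
```

arm_command(
  steps=[
    [[0.5,0,0,0,0,0,0],[0.5,0,0,0,0,0,0],[0.5,0,0,0,0,0,0],[0.5,0,0,0,0,0,0],[0.5,0,0,-0.8,0,0,0],[0.5,0,0,-1,0,0,0],[0.5,0,0,-1,0,0,0],[0.5,0,0,0,0,0,0]],
  ],
)

```text
time_s: 27.25
eef_pos: [567.1, -241.6, 155.7]
ee_rot: [0.002, -0.289, 0.957, -0.003]
force: [0.2, 0.1, -1.3]
grip_width: 0.686
grip_force: 43.6
```

arm_command(
  steps=[
    [[0.5,-0.42,0.98,0,0,0,0],[0.5,-0.42,0.98,0,0,0,0],[0.5,-0.42,0.98,0,0,0,0],[0.5,-0.42,0.98,0,0,0,0],[0.5,-0.42,0.98,0,0,0,0],[0.5,-0.42,0.98,0,0,0,0],[0.5,-0.42,0.98,0,0,0,0],[0.5,-0.42,0.98,0,0,0,0]],
  ],
)

```text
time_s: 28.25
eef_pos: [488.0, 180.3, 150.5]
ee_rot: [-0.001, -0.289, 0.957, 0.0]
force: [1.6, -0.5, -1.2]
grip_width: 0.687
grip_force: 43.6
```

arm_command(
  steps=[
    [[0.5,-0.42,0.98,0,0,0,0],[0.5,0,0,0,0,0,1],[0.5,0,0,0,0,0,1],[0.5,0,0,0,0,0,1],[0.5,0,0,0,0,0,0.54],[0.5,0,0,0,0,0,0],[0.5,0,0,0,0,0,0]],
  ],
)

```text
time_s: 29.12
eef_pos: [479.3, 231.1, 151.1]
ee_rot: [-0.001, -0.028, 1.0, -0.0]
force: [0.0, 1.6, 0.3]
grip_width: 0.685
grip_force: 43.6
```

```bash
python3 -c "
from h import *
im,c=shot('wrist','w15');inhand(im,'yellow',0);plan(481,231.3,54,.054)
cv2.imwrite('pics/w15b.png',cv2.resize(im[120:330,110:390],(800,600)))"
```

```text
yellow in tool [-12.6 -14. ] 0.014 [16. 16. 16. 16.]
at [479.4 231.1 151.3] yaw 0.056 shift [-0.03  0.    1.95] turn 0.01
```

arm_command(
  steps=[
    [[0.5,-0.02,0,0.5,0,0,0],[0.5,0,0,0.5,0,0,0],[0.5,0,0,0.4,0,0,0],[0.5,0,0,0.3,0,0,0],[0.5,0,0,0.2,0,0,0],[0.5,0,0,0.03,0,0,0],[0.5,0,0,0,0,0,0]],
  ],
)

```text
time_s: 30.05
eef_pos: [480.8, 231.3, 55.7]
ee_rot: [0.0, -0.027, 1.0, 0.0]
force: [0.2, -0.5, -1.1]
grip_width: 0.685
grip_force: 43.6
```

arm_command(
  steps=[
    [[0.5,0,0,0.01,0,0,0],[0.8,0,0,0,0,0,0],[0.8,0,0,0,0,0,0],[0.8,0,0,-0.4,0,0,0],[0.8,0,0,-1,0,0,0],[0.8,0,0,-1,0,0,0],[0.8,-0.6,0,-0.8,0,0,0],[0.8,-0.6,0,-0.6,0,0,0]],
  ],
)

```text
time_s: 31.05
eef_pos: [541.3, 234.6, 247.3]
ee_rot: [0.001, -0.027, 1.0, 0.0]
force: [0.4, -0.3, -0.5]
grip_width: 0.8
grip_force: 0.0
```

```bash
python3 -c "
from h import *
im,c=shot('wrist','w16');print(pose()[:3,3].round(1));q,b=tile(im,'yellow',proj(c,[480.5,231.3,52]),26);t=tilepose(c,b,52);print(t)
x,y=proj(c,[480.5,231.3,42]).astype(int);cv2.imwrite('pics/w16b.png',cv2.resize(im[y-60:y+60,x-80:x+80],(800,600),interpolation=cv2.INTER_CUBIC))"
```

```text
[544.9 234.4 250.4]
(array([498.9597535 , 244.15048512]), np.float64(0.05928842243670692), array([13.33418417,  6.58047839, 13.41023061,  6.57958707]))
```

View pics/w16b.png

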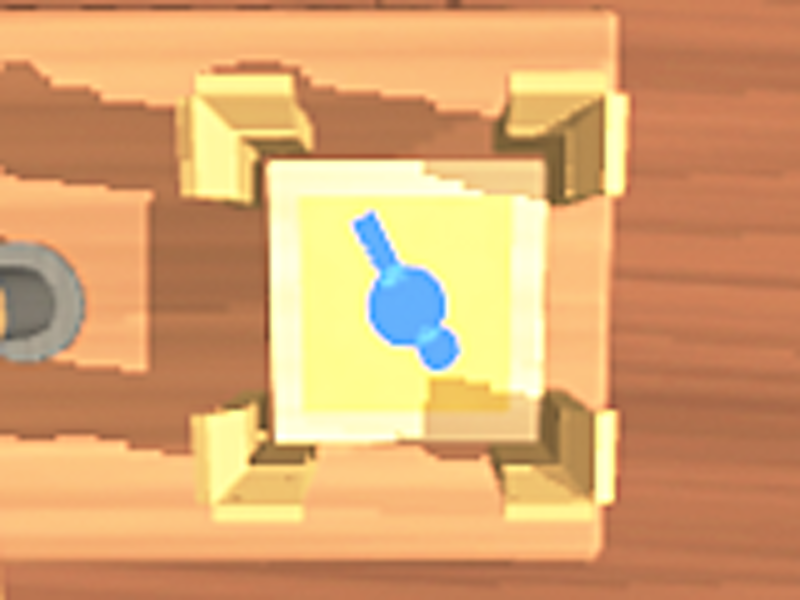

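The yellow pane is seated square (centre (407,305)). Next is the cover.

arm_command(
  steps=[
    [[0.8,-0.11,-1,0,0,0,0],[0.8,-0.11,-1,0,0,0,0],[0.8,-0.11,-1,0,0,0,0],[0.8,-0.11,-1,0,0,0,0],[0.8,-0.11,-1,0,0,0,0],[0.8,-0.11,-1,0,0,0,0],[0.8,0,0,0,0,0,0],[0.8,0,0,0,0,0,0]],
  ],
)

```text
time_s: 32.1
eef_pos: [589.7, -62.8, 244.7]
ee_rot: [-0.0, -0.027, 1.0, 0.0]
force: [0.3, -0.1, 0.5]
grip_width: 0.797
grip_force: 0.0
```

```bash
python3 look.py w17 cover
```

```text
[589.7 -62.3 244.8]
cover [ 569.5 -100.8] 0.075 [53. 44. 54. 44.]
at [589.7 -62.3 244.8] yaw 0.056 shift [ 0.45 -0.75  4.1 ] turn -0.13
```

arm_command(
  steps=[
    [[0.85,0.45,-0.66,0.5,0,0,0],[0.85,0,0,0.9,0,0,-0.15],[0.85,0,0,0.9,0,0,0],[0.85,0,0,0.9,0,0,0],[0.85,0,0,0.7,0,0,0],[0.85,0,0,0,0,0,0]],
  ],
)

```text
time_s: 32.9
eef_pos: [568.0, -95.9, 48.0]
ee_rot: [-0.002, -0.039, 0.999, 0.001]
force: [0.2, -0.5, 0.5]
grip_width: 0.847
grip_force: 0.0
```

```bash
python3 -c "
from h import *
im,c=shot('wrist','w18');T=pose();print(T[:3,3].round(1));inhand(im,'cover',T[2,3]-10)
cv2.imwrite('pics/w18b.png',cv2.resize(im[110:320,110:390],(800,600)))"
```

```text
[569.2 -96.5  50.1]
cover in tool [-1.8 -0.9] -0.018 [45. 45. 48. 46.]
```

View pics/w18b.png

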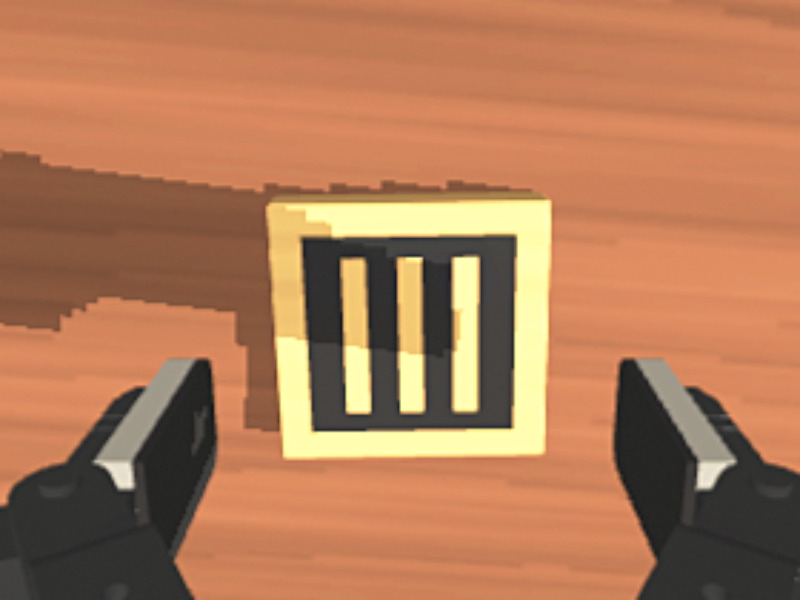

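The cover is centred and square between the pads (300–515 against 213–617). Gripping it and carrying it over.

arm_command(
  steps=[
    [[0.85,-0.02,0,0.4,0,0,0],[0.85,0,0,0.38,0,0,0],[0.85,0,0,0,0,0,0],[0.85,0,0,0,0,0,0]],
  ],
)

```text
time_s: 33.45
eef_pos: [570.7, -97.4, 11.7]
ee_rot: [0.001, -0.039, 0.999, -0.0]
force: [-0.3, 0.8, 0.2]
grip_width: 0.85
grip_force: 0.0
```

arm_command(
  steps=[
    [[0.5,0,0,0,0,0,0],[0.5,0,0,0,0,0,0],[0.5,0,0,0,0,0,0],[0.5,0,0,0,0,0,0],[0.5,0,0,-0.8,0,0,0],[0.5,0,0,-1,0,0,0],[0.5,0,0,-1,0,0,0],[0.5,0,0,-0.2,0,0,0]],
  ],
)

```text
time_s: 34.45
eef_pos: [571.3, -97.7, 164.5]
ee_rot: [0.003, -0.039, 0.999, -0.001]
force: [0.1, -0.3, -1.3]
grip_width: 0.686
grip_force: 43.5
```

arm_command(
  steps=[
    [[0.5,0.18,0.95,0,0,0,0],[0.5,0.18,0.95,0,0,0,0],[0.5,0.18,0.95,0,0,0,0],[0.5,0.18,0.95,0,0,0,0],[0.5,0.18,0.95,0,0,0,0],[0.5,0.18,0.95,0,0,0,0],[0.5,0.17,0.97,0,0,0,0],[0.5,0,0,0,0,0,0.16]],
  ],
)

```text
time_s: 35.45
eef_pos: [480.7, 232.7, 159.9]
ee_rot: [-0.001, -0.028, 1.0, -0.0]
force: [0.3, -0.8, -0.1]
grip_width: 0.688
grip_force: 43.5
```

arm_command(
  steps=[
    [[0.5,0,0,0,0,0,0],[0.5,0,0,0,0,0,0]],
  ],
)

```text
time_s: 35.7
eef_pos: [482.4, 229.3, 160.5]
ee_rot: [-0.0, -0.026, 1.0, -0.0]
force: [0.0, -0.1, -1.2]
grip_width: 0.68
grip_force: 43.5
```

```bash
python3 -c "
from h import *
im,c=shot('wrist','w19');inhand(im,'cover',0);plan(481,231.3,64,.054)"
```

```text
cover in tool [2.8 0.2] 0.001 [44. 44. 48. 44.]
at [482.5 229.4 160.6] yaw 0.052 shift [0.03 0.04 1.93] turn -0.01
```

arm_command(
  steps=[
    [[0.5,0.01,0.04,0.5,0,0,0],[0.5,0,0,0.5,0,0,0],[0.5,0,0,0.4,0,0,0],[0.5,0,0,0.3,0,0,0],[0.5,0,0,0.2,0,0,0],[0.5,0,0,0.01,0,0,0],[0.5,0,0,0,0,0,0]],
  ],
)

```text
time_s: 36.62
eef_pos: [481.9, 232.4, 65.9]
ee_rot: [0.001, -0.027, 1.0, 0.0]
force: [1.1, -0.4, -0.6]
grip_width: 0.686
grip_force: 43.5
```

arm_command(
  steps=[
    [[0.5,0,0,0.02,0,0,0],[0.8,0,0,0,0,0,0],[0.8,0,0,0,0,0,0],[0.8,0,0,-0.4,0,0,0],[0.8,0,0,-1,0,0,0],[0.8,0,0,-1,0,0,0],[0.8,-0.6,0,-0.8,0,0,0],[0.8,-0.6,0,-0.4,0,0,0]],
  ],
)

```text
time_s: 37.62
eef_pos: [542.5, 235.7, 247.3]
ee_rot: [0.002, -0.027, 1.0, 0.0]
force: [0.3, -0.3, -0.5]
grip_width: 0.806
grip_force: 0.0
```

```bash
python3 -c "
from h import *
im,c=shot('wrist','w20');print(pose()[:3,3].round(1));q,b=tile(im,'cover',proj(c,[480.5,231.3,62]),24);t=tilepose(c,b,62);print(t)
x,y=proj(c,[480.5,231.3,42]).astype(int);cv2.imwrite('pics/w20b.png',cv2.resize(im[y-60:y+60,x-80:x+80],(800,600),interpolation=cv2.INTER_CUBIC))"
```

```text
[545.6 235.4 248.4]
(array([480.07367918, 228.34734135]), np.float64(0.05082628000187857), array([34.28583993, 42.99381797, 35.65907898, 42.99580096]))
```

View pics/w20b.png

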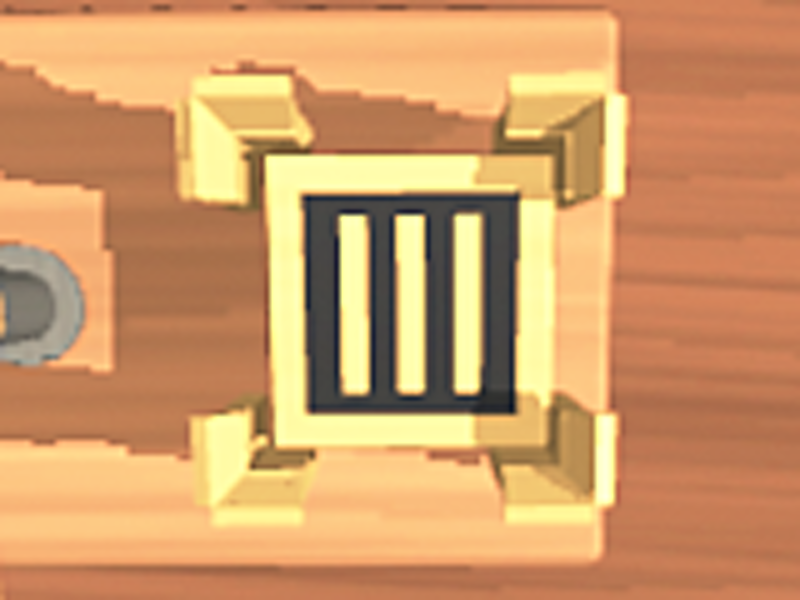

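The full stack (diffuser, red, yellow, cover) is seated flat and square. Now I close the keeper, pushing the knob from its other side.

arm_command(
  steps=[
    [[0,-0.17,-0.78,0,0,0,0],[0,-0.17,-0.78,0,0,0,0],[0,-0.17,-0.78,0,0,0,0],[0,0,0,0,0,0,1],[0,0,0,0,0,0,1],[0,0,0,0,0,0,1],[0,0,0,0,0,0,1],[0,0,0,0,0,0,1]],
  ],
)

```text
time_s: 38.67
eef_pos: [573.0, 120.0, 244.2]
ee_rot: [-0.0, 0.344, 0.939, -0.0]
force: [-0.4, 0.7, -0.1]
grip_width: 0.0
grip_force: 0.0
```

arm_command(
  steps=[
    [[0,0,0,0,0,0,1],[0,0,0,0,0,0,1],[0,0,0,0,0,0,1],[0,0,0,0,0,0,1],[0,0,0,0,0,0,1],[0,0,0,0,0,0,0.47],[0,0,0,0,0,0,0],[0,0,0,0,0,0,0]],
  ],
)

```text
time_s: 39.67
eef_pos: [573.1, 120.0, 244.3]
ee_rot: [-0.0, 0.687, 0.726, -0.0]
force: [-0.1, 0.0, 0.2]
grip_width: 0.0
grip_force: 0.0
```

```bash
python3 -c "
from h import *
plan(577,120,118,-1.517)
im,c=shot('top','t21')
for b in blobs(im,'red',8)[0]: print(b[0],onz(c,b[0],126).round(1))"
```

```text
at [573.1 120.  244.3] yaw -1.516 shift [-0.    0.08  2.53] turn 0.01
[339.2 134.9] [ 724.4 -233.7  126. ]
[275. 138.] [719.9 -45.2 126. ]
```

Knob is hidden by the arm in the top view, but nothing has touched it since. I'll lower and push along the arc.

arm_command(
  steps=[
    [[0,0,0.08,0.8,0,0,0],[0,0,0,0.8,0,0,0],[0,0,0,0.6,0,0,0],[0,0,0,0.33,0,0,0],[0,0,0,0,0,0,0],[0,0.1,0,0,0,0,0],[0,0,0,0,0,0,0]],
  ],
)

```text
time_s: 40.6
eef_pos: [577.3, 125.7, 119.0]
ee_rot: [0.001, 0.688, 0.726, 0.001]
force: [-0.6, 0.3, -0.9]
grip_width: -0.003
grip_force: 0.0
```

arm_command(
  steps=[
    [[0,0.27,0.04,0,0,0,-1],[0,0.27,0.04,0,0,0,-1],[0,0.27,0.04,0,0,0,-1],[0,0.27,0.04,0,0,0,-1],[0,0.27,0.04,0,0,0,-1],[0,0.27,0.04,0,0,0,-1],[0,0.27,0.04,0,0,0,-1],[0,0.27,0.04,0,0,0,-1]],
  ],
)

```text
time_s: 41.6
eef_pos: [534.0, 219.1, 118.6]
ee_rot: [0.001, 0.155, 0.988, 0.0]
force: [1.0, -1.1, -0.1]
grip_width: 0.007
grip_force: 0.4
```

```bash
python3 -c "
from h import *
T=pose();print(T[:3,3].round(1),yaw(T),(T[:2,:2].T@(T[:2,3]-[485.6,141.3])).round(1))"
```

```text
[534.  219.1 118.6] -0.31208586551820594 [-22.2  88.9]
```

arm_command(
  steps=[
    [[0,0.27,0.04,0,0,0,-1],[0,0.27,0.04,0,0,0,-1],[0,0.13,0.01,0,0,0,-0.43],[0,0.04,0,0,0,0,0],[0,0,0,0,0,0,0]],
  ],
)

```text
time_s: 42.22
eef_pos: [500.4, 229.5, 118.2]
ee_rot: [0.0, -0.023, 1.0, 0.0]
force: [-0.2, 0.1, -0.1]
grip_width: 0.002
grip_force: 0.0
```

arm_command(
  steps=[
    [[0,0.04,0,0,0,0,0],[0,0,0,0,0,0,0]],
  ],
)

```text
time_s: 42.48
eef_pos: [499.2, 229.4, 118.1]
ee_rot: [0.001, -0.023, 1.0, 0.0]
force: [4.6, 0.1, -0.9]
grip_width: -0.001
grip_force: 2.4
```

arm_command(
  steps=[
    [[0,0.04,0,0,0,0,0],[0,0.02,0,0,0,0,0],[0,0,0,0,0,0,0]],
  ],
)

```text
time_s: 42.85
eef_pos: [498.8, 229.3, 118.4]
ee_rot: [0.005, -0.023, 1.0, 0.001]
force: [19.5, 2.2, -9.0]
grip_width: 0.006
grip_force: 9.1
```

The keeper is at its closed stop: 19 N and no motion. Next I back off, lift and go over the green dot.

arm_command(
  steps=[
    [[0,-0.2,0,0,0,0,0],[0,0,0,-0.6,0,0,0],[0,0,0,-0.9,0,0,0],[0,0.05,-0.8,0,0,0,0],[0,0.04,-0.8,0,0,0,0],[0,0.04,-0.8,0,0,0,0],[0,0.04,-0.83,0,0,0,0],[0,0,0,0,0,0,0]],
  ],
)

```text
time_s: 43.85
eef_pos: [504.4, 65.9, 192.8]
ee_rot: [-0.0, -0.022, 1.0, -0.0]
force: [-0.6, -0.3, 0.5]
grip_width: -0.0
grip_force: 0.0
```

```bash
python3 -c "
from h import *
plan(507,67.2,65,.054)
for n,z in(('top',126),('scene',126)):
    im,c=shot(n,n+'22')
    for b in blobs(im,'red',6)[0]:
        p=onz(c,b[0],z)
        if abs(p[1]-231)<60: print(n,b[0],b[1],p.round(1))"
```

```text
at [504.4  65.9 192.8] yaw 0.043 shift [-0.06  0.02  2.56] turn -0.07
top [182.  222.8] 28 [478.6 231.1 126. ]
scene [328.8 164.4] 45 [491.6 227.3 126. ]
```

arm_command(
  steps=[
    [[0,-0.06,0.02,0.8,0,0,0],[0,0,0,0.8,0,0,0],[0,0,0,0.6,0,0,0],[0,0,0,0.2,0,0,0],[0,0,0,0.1,0,0,0],[0,0,0,0,0,0,0]],
  ],
)

```text
time_s: 44.7
eef_pos: [507.7, 69.3, 68.5]
ee_rot: [0.001, -0.024, 1.0, -0.0]
force: [0.7, -0.8, 0.5]
grip_width: 0.001
grip_force: 0.0
```

arm_command(
  steps=[
    [[0,0,0,0.08,0,0,0],[0,0,0,0.08,0,0,0],[0,0,0,0.08,0,0,0],[0,0,0,0,0,0,0]],
  ],
)

```text
time_s: 45.2
eef_pos: [507.0, 69.1, 55.5]
ee_rot: [-0.0, -0.024, 1.0, 0.0]
force: [-0.1, -0.4, 0.5]
grip_width: 0.003
grip_force: 0.4
```

arm_command(
  steps=[
    [[0,0,0,0.05,0,0,0],[0,0,0,0.05,0,0,0],[0,0,0,0,0,0,0]],
  ],
)

```text
time_s: 45.58
eef_pos: [507.1, 69.2, 50.9]
ee_rot: [-0.0, -0.024, 1.0, -0.0]
force: [-1.5, 0.0, 4.3]
grip_width: 0.001
grip_force: 1.9
```

arm_command(
  steps=[
    [[0,0,0,-0.5,0,0,0],[0,0,0,-1,0,0,0],[0,0,0,-1,0,0,0],[0,-1,0.5,-0.6,0,0,0],[0,-0.2,0.6,0,0,0,0],[0,0,0,0,0,0,0],[0,0,0,0,0,0,0]],
  ],
)

```text
time_s: 46.45
eef_pos: [563.3, 126.1, 204.7]
ee_rot: [-0.001, -0.024, 1.0, -0.0]
force: [-0.1, -0.5, -0.1]
grip_width: -0.001
grip_force: 0.0
```

```bash
python3 -c "
from h import *
im,c=shot('wrist','w23');print(pose()[:3,3].round(1))
for k in('green','red'):
    for b in blobs(im,k,8)[0]: print(k,b[0],b[1],onz(c,b[0],35).round(1),onz(c,b[0],126).round(1))
cv2.imwrite('pics/w23b.png',cv2.resize(im[60:300,100:420],(800,600),interpolation=cv2.INTER_CUBIC))"
```

```text
[563.4 125.8 204.9]
green [199.3 123.5] 57 [508.   67.5  35. ] [504.2  84.5 126. ]
red [197.5  87.3] 11 [473.6  65.9  35. ] [480.3  83.4 126. ]
red [393.9  99.7] 341 [476.  260.5  35. ] [482.  218.6 126. ]
red [  6.4 303.1] 20 [ 731.4 -168.    35. ] [659.4 -79.  126. ]
```

View pics/w23b.png

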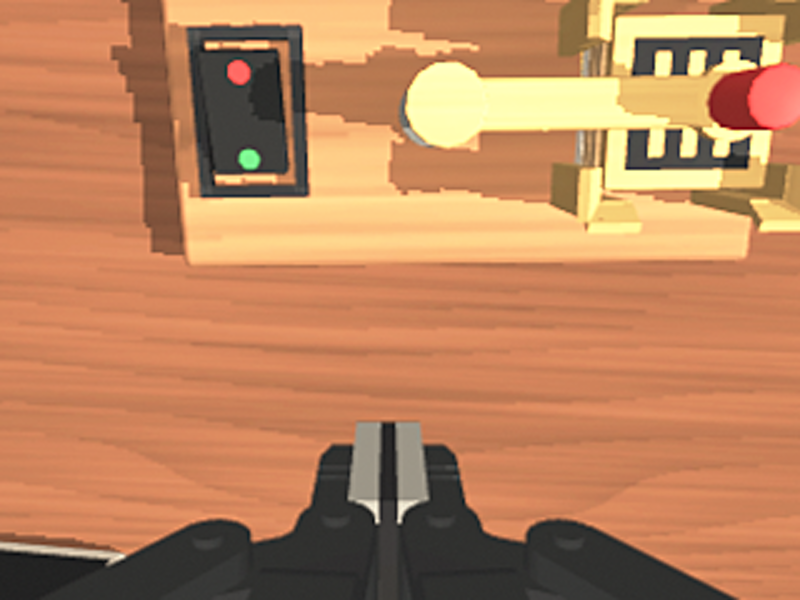

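The keeper arm lies centred over the stack, with the knob at (785,97). A second view will confirm the rocker by the heights of its dots.

arm_command(
  steps=[
    [[0,-0.2,-0.9,0,0,0,0],[0,0,-0.9,0,0,0,0],[0,0,-0.9,0,0,0,0],[0,0,0,0,0,0,0],[0,0,0,0,0,0,0]],
  ],
)

```text
time_s: 47.12
eef_pos: [579.9, -7.8, 205.3]
ee_rot: [-0.0, -0.023, 1.0, 0.0]
force: [-0.4, 0.6, 0.2]
grip_width: -0.006
grip_force: 0.0
```

```bash
python3 -c "
from h import *
im,c=shot('wrist','w24')
for k in('green','red'):
    for b in blobs(im,k,8)[0]: print(k,b[0],b[1])
T=np.diag([1.,1,1,1]);T[:3,:3]=pose()[:3,:3];T[:3,3]=[563.4,125.8,204.9];o=cam('wrist',T)
from itertools import product
for k,p in(('green',(199.3,123.5)),('red',(197.5,87.3)),('knob',(393.9,99.7))):
    for b in blobs(im,k if k!='knob' else 'red',8)[0]:
        X,e=tri([(o,p),(c,b[0])])
        if e<2: print(k,X.round(1),round(e,2))
t=cv2.imread('pics/top22.png');t0=cv2.imread('pics/top0.png')
"
```

```text
green [332.2 112.6] 62
red [337.1  76.6] 72
red [ 48.6 298.4] 1432
green [508.2  67.2  35. ] 0.18
red [474.5  66.7  39.8] 0.3
```

The green dot now stands at 35 mm (it was 44), so the rocker is on. Handing in.

```bash
python3 -c "
from rig import *
print(finish_job())"
```

```text
the job is handed in; nothing more can be done
None
```

The night light is made up and handed in: diffuser, red pane, yellow pane and cover are stacked square in the pocket, the keeper is closed against its stop, and the rocker is on (green dot measured at 35 mm).

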